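# Calibrate the touch strip

### The arm

A 7-joint arm with a two-finger parallel gripper is mounted at the origin on the work surface. World frame = base frame: x ahead of the robot, y to its left, z up, the work surface at z = 0. Lengths are in mm, angles in rad, forces in N, time in s.
With the tool pointing down it reaches from about 425 to 925 mm from the base axis. Payload 6.8 kg.
Tool frame: the origin (TCP) lies at the very end of the fingers, on their centre line; the grasp point (between the pads) lies 19 mm behind it; z points along the fingers, y is the line along which they close (so a half turn about z gives the same grasp; the last joint's range is limited). The gripper opens to 85 mm and grips with 20 to 120 N. Pads are 22 mm wide; open, the fingers measure 114 mm over their backs; the gripper's body (76 mm by 85 mm) begins 54 mm behind the grasp point. The pads swing forward as they close: fully open they stand 13 mm farther back than shut.
Start: joints at [1.239, 0.477, 0.022, 1.555, -0.011, 1.109, -0.083], TCP at [149.815, -658.181, 231.308] pointing down, gripper open.
Joint ranges: [-2.96, 2.96], [-0.34, 2.1], [-1.41, 1.46], [0.24, 2.44], [-1.37, 4.51], [0.17, 1.92], [-2.96, 2.96]. Speed limits (rad/s): [2.39, 2.39, 3.14, 3.14, 3.14, 3.14, 3.14].

### API

Orientations are given as a unit quaternion [w, x, y, z].
In Python, from workcell import r gives the robot as it stands. Calls block until the motion is done:
- r.goto(position, orientation): joint-space move of the TCP to a pose.
- r.movel(position, orientation=None, velocity=150): straight line of the TCP; orientation=None keeps the orientation; velocity is the mean speed in mm/s.
- r.move_joints(angles): joint-space move.
- r.set_gripper(opening, grip_force=None): finger opening in mm; grip_force is the grip in N (None keeps the last); returns when the fingers have stopped.
- r.sleep(seconds).
- r.ik(position, orientation): joint angles nearest the present ones, or None.
- r.get_obs(): the state.
- r.get_image(name): name is "scene" or "top"; returns a dict with "color" (420x560x3 uint8, blue, green, red), "z_map" (420x560 float32, mm along the optical axis (not along the pixel's ray), 0 where there is no reading), "intrinsics" (3x3 intrinsics, pixels), "distortion" ([k1, k2, p1, p2, k3] as OpenCV has them; the pictures are not rectified), "world_to_cam" (4x4, takes a point from world to camera coordinates). Camera axes: x right, y down, z forward; pixel columns grow to the right and rows downward; lengths in mm; the calibration is good to about 2 mm. A picture is of the moment at which its call begins.
A pose or a line that the arm cannot do raises r.IKError and nothing moves.
- r.sign_off(): hands the job in; it is judged then, once.
The state is a dict: "t": time; "joints": joint angles; "dq": joint speeds; "joint_efforts": joint torques, N m; "tool_pos": TCP position; "eef_rot": TCP orientation; "wrist_force": force on the tool from outside, world axes, zero at the start; "torque": the same for the moment, N m; "gripper_width": finger opening in mm; "gripper_force": force on a finger pad.
Only numpy, scipy, OpenCV 4.12 (cv2) and the standard library are available. Lean on these libraries where they do the work, as an engineer would, in place of code of your own. Each camera call takes 0.05 s, during which the arm holds its last target. There are 200 camera calls.

### The job

Calibrate the curved touch strip: starting on the yellow end block beside the teal tremolo pedal, run the closed fingertips lightly along the row so that they touch every one of the seven blocks in turn, to the yellow block at the other end. Finish while still holding the fingertips lightly on that last block, so that the strip stores its range. Press gently, pick nothing up and leave everything else as it is.

Things in the scene. Friction and masses are not known exactly. Their poses are not given: they have to be found in the camera images.
- strip: Touch strip unit, fixed to the bench: a flat dark grey base 110 x 235 mm, 12 mm thick, with a springy curved row of seven blocks above it. Origin at the centre of the base's underside on the bench; its y axis runs along the row (seg1 at the -y end, seg7 at +y), z up; the row is an arc of radius 130 mm whose middle bulges to +x.
- plate (a joint): How far the row of blocks is pressed down (m): 0 up, 0.008 at its hard stop. All seven blocks sink together, on one spring: it begins to yield at about 1 N and takes about 5 N at 8 mm; 3 mm down is about 2.5 N.
- teal_pedal: The loose teal tremolo pedal, a box 115 (x) x 70 (y) mm, 59 mm high over its knobs, standing on the bench off one end of the strip, its near side some 75 mm beyond the end block (which end varies). Origin at the centre of its underside. It must stay where it is.
- pickbox_lid (a joint): Flip-top lid of the transparent pick box (75 x 75 mm, about 70 mm high with the lid's knob) off the other end of the strip; 0 shut, grows in rad as it opens. Leave it shut.
- board: Matte black pedal board frame 145 x 360 mm with two fixed pedals, 84 mm high, behind the strip; fixed. Origin at the centre of its underside.
- tweezer: Loose stainless tweezer 135 mm long, 9 mm high, lying at the left of the bench; leave alone. Origin at its middle, underneath.
- slide_tube: Loose brass guitar slide, a tube 24 mm across and 60 mm high standing at the left; leave alone. Origin at the centre of its foot.
- tuner: Loose black tuner 60 x 45 x 18 mm at the right; leave alone. Origin at the centre of its underside.
- knob_mark (a point): Pointer mark on the rim of the round aluminium knob (32 mm across, top 55 mm above the bench) that turns freely on a grey box at the right; leave it unturned.
- seg1 (a point): Block 1 of 7 of the touch strip, counted from the strip's -y end (yellow end block): 28 mm across the row, 26 mm along it, 8 mm thick. The point is the centre of its top face, 30 mm above the bench when up; the blocks join without steps.
- seg2 (a point): Block 2 of 7 of the touch strip, counted from the strip's -y end (cream): 28 mm across the row, 26 mm along it, 8 mm thick. The point is the centre of its top face, 30 mm above the bench when up; the blocks join without steps.
- seg3 (a point): Block 3 of 7 of the touch strip, counted from the strip's -y end (blue): 28 mm across the row, 26 mm along it, 8 mm thick. The point is the centre of its top face, 30 mm above the bench when up; the blocks join without steps.
- seg4 (a point): Block 4 of 7 of the touch strip, counted from the strip's -y end (cream): 28 mm across the row, 26 mm along it, 8 mm thick. The point is the centre of its top face, 30 mm above the bench when up; the blocks join without steps.
- seg5 (a point): Block 5 of 7 of the touch strip, counted from the strip's -y end (blue): 28 mm across the row, 26 mm along it, 8 mm thick. The point is the centre of its top face, 30 mm above the bench when up; the blocks join without steps.
- seg6 (a point): Block 6 of 7 of the touch strip, counted from the strip's -y end (cream): 28 mm across the row, 26 mm along it, 8 mm thick. The point is the centre of its top face, 30 mm above the bench when up; the blocks join without steps.
- seg7 (a point): Block 7 of 7 of the touch strip, counted from the strip's -y end (yellow end block): 28 mm across the row, 26 mm along it, 8 mm thick. The point is the centre of its top face, 30 mm above the bench when up; the blocks join without steps.
Not all that is in view belongs to the job. What is shaped like the part that bears pickbox_lid but purple is not meant.

How it is judged:
By the outcome, as a careful person would: the job done as asked, in the order asked, and still so for the second after the job is handed in, while the arm keeps its last pose, push and grip.
It also fails if it takes over 37 s, if anything falls off the work surface, if the arm or the gripper's body presses on something with over 40 N, if the wrist force passes 120 N, or if a joint passes its speed limit or range.

## Working session

There is one attempt and no reset: what is moved stays moved. The work goes in short steps, each a Python script; the robot and the scene stay as the last script left them, time stands still between calls to the robot, and variables do not carry over. Pictures are saved under pics/ and viewed, at most 10 in all, crops included, and the job is handed in when it is done.

```bash
mkdir -p pics
python3 - <<'E'
from workcell import r
import cv2,pickle
o=r.get_obs();print(o['t'],o['eef_rot'],o['wrist_force'],o['tool_pos'],o['gripper_width'])
d={n:r.get_image(n) for n in('top','scene')}
pickle.dump(d,open('im.pkl','wb'))
for n in d: cv2.imwrite(f'pics/{n}.png',d[n]['color']); print(n,d[n]['world_to_cam'],d[n]['distortion'])
E
```

```text
0.0 [-9.06670953e-04  9.93743154e-01  1.11685676e-01 -1.78972630e-04] [-3.45428044e-01  1.23232526e+00  8.56474209e-04] [ 149.65901092 -657.59095911  230.32272177] 85.44783074250346
top [[ 2.82903464e-02 -9.99549915e-01 -9.98119287e-03 -1.76566116e+01]
 [-9.92833707e-01 -2.69376385e-02 -1.16428491e-01  5.41149808e+02]
 [ 1.16107219e-01  1.32034671e-02 -9.93148922e-01  1.51870454e+03]
 [ 0.00000000e+00  0.00000000e+00  0.00000000e+00  1.00000000e+00]] [-0.11988176  0.          0.          0.          0.        ]
scene [[-7.64044006e-01  6.44882447e-01  1.90627020e-02  4.09938565e+02]
 [ 4.66343894e-01  5.72450475e-01 -6.74406277e-01 -1.78457242e+02]
 [-4.45825223e-01 -5.06386299e-01 -7.38114345e-01  1.68125594e+03]
 [ 0.00000000e+00  0.00000000e+00  0.00000000e+00  1.00000000e+00]] [0.04197251 0.         0.         0.         0.        ]
```

View pics/top.png

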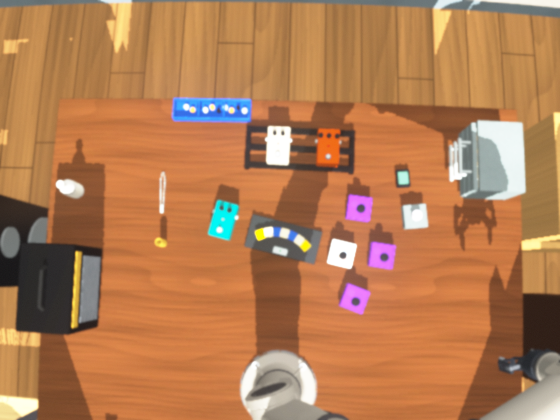

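View pics/scene.png

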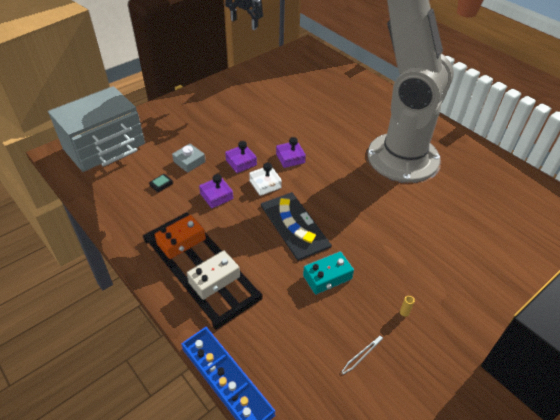

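Top view: the strip is at about (283,240). Its yellow end blocks are at (262,234) and (304,243), and the teal pedal is at (224,220), beside the first of these (the +y end). The clear/white pick box is at (341,254); the purple boxes at (359,208), (382,256) and (354,298) are decoys. I'll confirm with one crop and localise the blocks.

```bash
cat > h.py <<'E'
import numpy as np,cv2,pickle
def ray(d,uv,z):
    uv=np.array(uv,float).reshape(-1,1,2)
    n=cv2.undistortPoints(uv,d['intrinsics'],d['distortion'])[:,0]
    T=d['world_to_cam'];R=T[:3,:3];c=-R.T@T[:3,3]
    v=np.c_[n,np.ones(len(n))]@R
    return c+v*((z-c[2])/v[:,2])[:,None]
def proj(d,P):
    T=d['world_to_cam'];return cv2.projectPoints(np.array(P,float),cv2.Rodrigues(T[:3,:3])[0],T[:3,3],d['intrinsics'],d['distortion'])[0][:,0]
def segs(x,y,a,z=30,th=None):
    # arc radius 130; block pitch 26 mm along
    th=(np.arange(7)-3)*26/130 if th is None else th
    return th
E
python3 - <<'E'
from h import *
D=pickle.load(open('im.pkl','rb'))
for n,(u0,u1,v0,v1) in {'top':(235,335,205,275),'scene':(250,340,185,265)}.items():
    d=D[n];im=d['color'];hsv=cv2.cvtColor(im,cv2.COLOR_BGR2HSV)
    for nm,lo,hi in(('yel',(22,150,150),(35,255,255)),('blue',(100,120,60),(130,255,255)),('cream',(15,5,190),(35,110,255)),('dark',(0,0,0),(180,110,85))):
        m=cv2.inRange(hsv,lo,hi);k=np.zeros_like(m);k[v0:v1,u0:u1]=m[v0:v1,u0:u1]
        nc,_,st,ce=cv2.connectedComponentsWithStats(k)
        for i in range(1,nc):
            if st[i,4]>12: print(n,nm,st[i,4],ce[i].round(1),ray(d,ce[i],12 if nm=='dark' else 30).round(1)[0])
a=cv2.resize(D['top']['color'][205:275,205:335],None,fx=6,fy=6,interpolation=cv2.INTER_CUBIC)
cv2.imwrite('pics/crop.png',a)
E
```

```text
top yel 92 [259.4 234.1] [488.8  70.5  30. ]
top yel 75 [305.1 245.7] [455.7 -76.3  30. ]
top blue 53 [276.3 231.1] [499.8  16.7  30. ]
top blue 56 [292.  235.3] [487.6 -33.9  30. ]
top cream 39 [267.  232.1] [495.7  46.3  30. ]
top cream 69 [284.1 232.5] [496.1  -8.4  30. ]
top cream 79 [299.2 240.1] [473.1 -57.1  30. ]
scene yel 54 [284.3 201.5] [455.7 -73.6  30. ]
scene yel 91 [309.1 236.3] [489.   71.5  30. ]
scene blue 66 [285.1 214.7] [488.  -32.3  30. ]
scene blue 77 [293.3 227.4] [501.6  19.2  30. ]
scene cream 64 [300.5 232.7] [498.9  46.7  30. ]
scene dark 1725 [295.5 228.1] [487.6  14.   12. ]
```

View pics/crop.png

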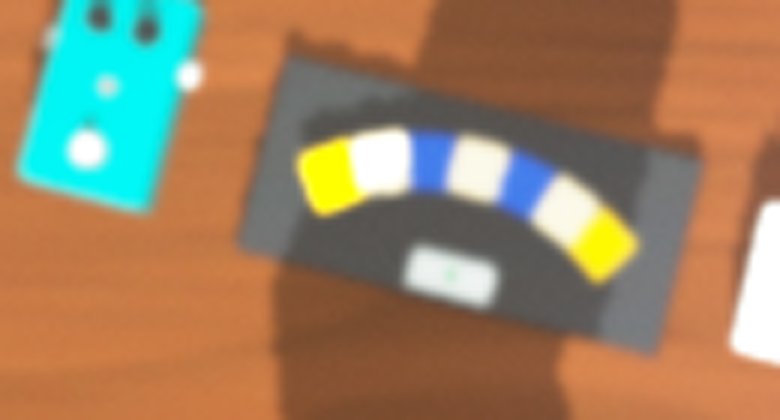

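Confirmed: the yellow block at crop (330,175) is seg7, beside the teal pedal, so the run goes seg7→seg1. Next I fit the arc, close the fingers and hover over seg7.

```bash
cat >> h.py <<'E'
from scipy.spatial.transform import Rotation as Ro
from scipy.optimize import least_squares
M={7:[(488.8,70.5),(489,71.5)],6:[(495.7,46.3),(498.9,46.7)],5:[(499.8,16.7),(501.6,19.2)],4:[(496.1,-8.4)],3:[(487.6,-33.9),(488,-32.3)],2:[(473.1,-57.1)],1:[(455.7,-76.3),(455.7,-73.6)]}
def pt(p,k):
    a=p[2]+(k-4)*p[3]; return np.array([p[0]+130*np.cos(a),p[1]+130*np.sin(a)])
fit=least_squares(lambda p:np.concatenate([pt(p,k)-m for k in M for m in M[k]]),[360,0,-.2,.2],loss='soft_l1')
P=fit.x
def quat(p,k,flip):  # closing axis (tool y) radial, tool z down
    a=p[2]+(k-4)*p[3]; y=np.array([np.cos(a),np.sin(a),0])*flip; z=np.array([0,0,-1.])
    q=Ro.from_matrix(np.c_[np.cross(y,z),y,z]).as_quat(); return q[[3,0,1,2]]
E
python3 - <<'E'
from h import *
from workcell import r
print(P,abs(fit.fun).round(1)); 
for k in range(1,8): print(k,pt(P,k).round(1))
for f in(1,-1):
    for k in(7.1,4,.9):
        q=r.ik([*pt(P,k),30],quat(P,k,f)); print(f,k,None if q is None else np.round(q,2))
E
```

```text
[ 3.69548430e+02  2.11110461e+01 -2.24505122e-01  2.07477803e-01] [0.6 1.  0.4 0.  1.5 0.6 1.7 1.  0.3 2.2 2.1 0.3 0.2 0.6 0.  0.6 0.4 1.
 0.8 0.6 0.1 0.  0.1 2.7]
1 [455.6 -76.3]
2 [473.9 -56.5]
3 [487.6 -33.3]
4 [496.3  -7.8]
5 [499.5  18.9]
6 [497.2  45.7]
7 [489.4  71.5]
1 7.1 [ 0.27  0.58 -0.68  2.09  0.59  0.66 -0.39]
1 4 [ 0.31  0.54 -0.52  2.1   0.46  0.61 -0.75]
1 0.9 [ 0.35  0.48 -0.38  2.19  0.34  0.54 -1.15]
-1 7.1 [-0.92  0.67  0.84  2.17 -0.84  0.67 -2.2 ]
-1 4 [ 0.78  0.85 -1.19  2.07  1.01  0.98  1.95]
-1 0.9 [ 0.96  0.8  -1.19  2.15  1.    0.92  1.43]
```

Run:
```python
from h import *
from workcell import r
r.set_gripper(0,20)
r.goto([*pt(P,7.1),150],quat(P,7.1,1))
r.movel([*pt(P,7.1),45],velocity=100); r.sleep(.3)
F=[]
for i in range(8): r.sleep(.03);F.append(r.get_obs()['wrist_force'])
o=r.get_obs();print(o['t'],o['tool_pos'],o['gripper_width'],np.mean(F,0),np.std(F,0),[*pt(P,7.1),45])
d=r.get_image('top');cv2.imwrite('pics/h.png',cv2.resize(np.hstack([d['color'][205:275,225:325],r.get_image('scene')['color'][180:250,260:360]]),None,fx=4,fy=4,interpolation=cv2.INTER_CUBIC))
```

```text
5.4833 [488.3054056   73.93386237  45.011052  ] 0.14995307501877816 [ 0.01101678 -0.0592208  -0.07910105] [0.43696764 0.21471527 0.43957313] [np.float64(488.3200681753069), np.float64(73.96270562920357), 45]
```

View pics/h.png

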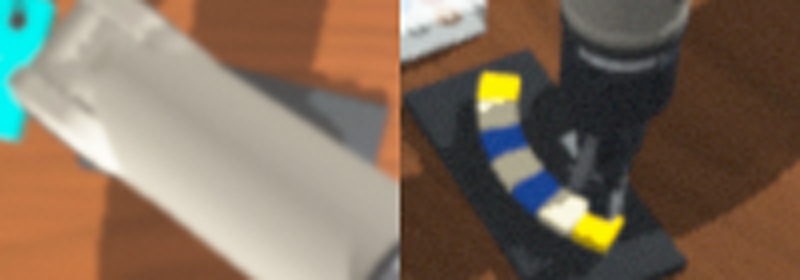

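The scene crop shows the closed fingertips above the near yellow block (seg7, about (600,230)). Now I touch down and sweep with force feedback.

```bash
cat > run.py <<'E'
from h import *
from workcell import r
def fz(n=10):
    a=[]
    for _ in range(n): r.sleep(.012);a.append(r.get_obs()['wrist_force'])
    return np.mean(a,0)
b=fz()
k=7.1; z=33
while True:
    r.movel([*pt(P,k),z],velocity=30); f=(fz()-b)[2]
    print('down',z,round(f,2))
    if f>1.7 or z<26.5: break
    z-=1.
if f<.8: raise SystemExit('no contact')
for k in np.linspace(7.1,1,19)[1:]:
    r.movel([*pt(P,k),z],quat(P,k,1),velocity=35)
    f=fz(6)-b; o=r.get_obs()
    print(round(k,2),round(z,2),f.round(2),o['tool_pos'].round(1),round(o['t'],1))
    z=np.clip(z+np.clip(.4*(f[2]-2.2),-.4,.4),25.5,29.3)
    if o['t']>31: break
r.movel([*pt(P,k),z],quat(P,k,1),velocity=30)
r.sleep(.3);f=fz(20)-b;o=r.get_obs();print('end',f,o['tool_pos'],o['t'])
E
python3 run.py
```

```text
down 33 0.08
down 32.0 0.27
down 31.0 0.68
down 30.0 1.17
down 29.0 1.66
down 28.0 2.11
6.76 28.0 [ 0.36 -1.21  2.2 ] [491.9  64.5  28. ] 8.4
6.42 28.0 [ 1.09 -1.04  2.1 ] [494.7  56.1  28. ] 8.9
6.08 27.96 [ 0.49 -0.79  2.23] [496.9  47.2  27.9] 9.3
5.74 27.97 [ 0.54 -0.97  2.21] [498.4  38.2  27.9] 9.8
5.41 27.97 [ 0.1  -0.82  1.99] [499.3  29.1  28. ] 10.3
5.07 27.89 [ 0.68 -0.86  2.49] [499.5  20.1  27.8] 10.7
4.73 28.0 [ 0.59 -1.09  2.34] [499.1  10.8  27.9] 11.2
4.39 28.06 [ 0.   -0.77  1.85] [498.1   1.9  28. ] 11.6
4.05 27.92 [ 0.47 -0.84  2.54] [496.5  -7.1  27.9] 12.1
3.71 28.05 [ 0.03 -0.65  2.41] [494.1 -16.   28. ] 12.6
3.37 28.14 [-0.19 -0.62  2.07] [491.2 -24.6  28.1] 13.0
3.03 28.09 [ 0.17 -0.31  2.22] [487.7 -33.   28. ] 13.5
2.69 28.09 [-0.21 -0.85  2.22] [483.6 -41.2  28. ] 13.9
2.36 28.1 [-0.24 -0.92  1.99] [479. -49.  28.] 14.4
2.02 28.02 [-0.39 -0.53  2.57] [473.9 -56.5  28. ] 14.8
1.68 28.17 [-0.46 -0.46  1.98] [468.1 -63.7  28.1] 15.3
1.34 28.08 [-0.41 -0.74  2.17] [461.9 -70.3  28. ] 15.8
1.0 28.07 [-0.34 -0.76  2.48] [455.3 -76.6  28. ] 16.2
end [-0.88876037 -0.91720032  2.32976132] [455.52266964 -76.28901787  28.14890985] 16.9333
```

Run:
```python
from h import *
from workcell import r
cv2.imwrite('pics/e.png',cv2.resize(r.get_image('scene')['color'][120:320,140:400],None,fx=3,fy=3,interpolation=cv2.INTER_CUBIC))
```

```text
(no output)
```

View pics/e.png

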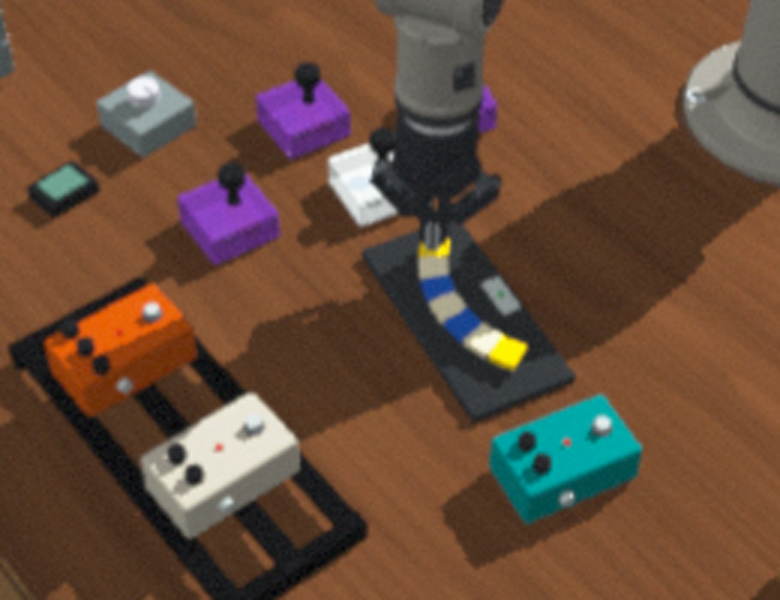

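The fingertips rest on the far yellow block (about (433,243)), the teal pedal at (565,458) looks unmoved and the white box is still shut. I'm handing in.

```bash
python3 -c "
from workcell import r
print(r.sign_off())"
```

```text
the job is handed in; nothing more can be done
None
```

I ran the closed fingertips along all seven blocks, from the yellow block beside the teal pedal to the far yellow one, at about 2 to 2.6 N, and handed in after about 17 s with them still resting on that last block; nothing else looked moved.

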